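# Load the cheese press and spin its wing screw down

## Robot

A 6-joint arm with a two-finger parallel gripper is mounted at the origin on the work surface. World frame = base frame: x ahead of the robot, y to its left, z up, the work surface at z = 0. Lengths are in mm, angles in rad, forces in N, time in s.
With the tool pointing down it reaches from about 350 to 875 mm from the base axis. Payload 4.2 kg.
Tool frame: the origin (TCP) lies at the very end of the fingers, on their centre line; the grasp point (between the pads) lies 19 mm behind it (arm.grasp_offset is the distance from the TCP to the grasp point, in mm); z points along the fingers, y is the direction in which the jaws open and shut (so a half turn about z gives the same grasp; the last joint's range is limited). The gripper opens to 85 mm and grips with 20 to 120 N. Pads are 22 mm wide; open, the fingers measure 114 mm over their backs; the gripper's body (76 mm by 85 mm) begins 54 mm behind the grasp point. The pads swing forward as they close: fully open they stand 13 mm farther back than shut.
Start: joints at [1.466, 0.385, 0.008, 0, -1.194, -0.259], TCP at [222.36, 584.085, 231.312] pointing down, gripper open.
Joint ranges: [-3.14, 3.14], [-1.21, 2.06], [-1.07, 1.41], [-3.16, 2.05], [-2.99, -0.16], [-3.1, 3.1]. Speed limits (rad/s): [2.79, 2.79, 3.14, 3.14, 3.14, 3.14].

## Interface

Orientations are given as a unit quaternion [x, y, z, w].
In Python, from bench import arm gives the robot as it stands.
- The arm moves only by the tool arm_command, never from a script. Its argument "commands" is one flat list of numbers, 4 for each row, row after row: the shift along the tool's x, y, z in m, then the turn about the tool's z in degrees. In form: [tx, ty, tz, roll, tx, ty, tz, roll, ...]. A call has exactly 5 rows; each row shifts and turns the pose as measured when the row begins, along the tool's axes as they then stand; what a row does not reach is not made up. A row lasts 1/10 s, in which the tool goes at most 50 mm and 8.59 degrees, less where a joint would pass 70% of its speed; a pose out of reach is approached as far as the arm can. A call with a gripper value outside its range is refused whole. "jaw" is the opening, from 0 (shut) to 1 (fully open), set as the call begins (left out, the last holds). The fingers move at their own pace and stop on an object; the grip force is fixed at half the most. Time passes only in rows, so rows that do not move let the fingers close, or fill a call up. It gives the time, the measured TCP pose, the force and the opening at its end, in the units of the state.
- arm.read_state(): the state, without advancing time (a new reading comes with each control period).
- arm.get_image(name): name is "scene" or "side" or "wrist"; returns the picture (384x512x3 uint8, red, green, blue); there is no depth.
- arm.camera_info(name): a dict with "camera_matrix" (3x3 intrinsics, pixels), "k1" (the pictures are not rectified: a ray, as slopes to the right and down, at radius r is drawn at 1 + k1 r^2 times it, then the intrinsics apply), "world_from_camera" (4x4, takes a point from camera to world coordinates). Camera axes: x right, y down, z forward; pixel columns grow to the right and rows downward; lengths in mm; the calibration is good to about 2 mm. A picture is of the moment at which its call begins: read the wrist's pose just before it. camera_info takes no time and is no camera call; for the wrist camera it gives the pose at the moment of the call.
- arm.job_done(): hands the job in, once; it reports no verdict.
Trained networks look in the newest picture that a camera, given by its name, has taken for a name from the list of things; names that differ only in an ending like _2 or _b are one class to them, and where a whole thing is asked for, a point or a joint stands for the part that bears it (a point fixed in the world has none). Each returns a list of dicts, best first, with "confidence" (0 to 1); they miss things now and then, are a little off and sometimes report something else, mostly with a low value. They report only what shows in the picture. A call takes as long as a camera call. They do not tell look-alikes from the thing itself.
- arm.regions_of(camera, target): "mask" (384x512 bool, what is visible of it).
- arm.place_of(camera, target): "centre" ([x, y, z] in mm, in the coordinates of the camera as it stood for that picture, good to about 4 mm: a listed point, or the origin of a listed thing).
The state is a dict: "clock": time; "joints": joint angles; "joint_vel": joint speeds; "joint_efforts": joint torques, N m; "position": TCP position; "ee_rot": TCP orientation; "contact_force": force on the tool from outside, world axes, zero at the start; "wrist_torque": the same for the moment, N m; "gripper_width": finger opening in mm.
Only numpy, scipy, OpenCV 4.12 (cv2) and the standard library are available. Lean on these libraries where they do the work, as an engineer would, in place of code of your own. Each camera call takes 0.05 s, during which the arm holds its last target.

## Task

Push the drip tray with its mould fully home under the cheese press, pushing on the tray's upright end plate with your fingertips. Then spin the press's wing screw clockwise, stroke by stroke with a fingertip against its wings, until it comes to its stop and the pad bears on the mould; do not force it. Nothing is to be lifted or carried, do not handle the mould itself, leave the other things where they stand, and finish clear of everything.

Things in the scene. Friction and masses are not known exactly. Their poses are not given: they have to be found in the camera images.
- press: Small cheese press (steel on a white base), fixed. Origin on the table under the screw axis, z up, +x = the way the tray goes in (about the table's +y, varies). Base 10 mm thick, x -300 to 50 mm, 160 wide, two guides (24 mm high, inner faces y +-47.5) and a back stop. Posts at y +-70 carry a bridge 36 (x) by 154 (y) mm, top at 130 mm; all but the wing screw stays below 137 mm.
- tray: Loose steel drip tray, 0.35 kg, on the press base between the guides; axes as the press. Origin under the mould's place, 10 mm above the table. Reaches from 130 mm in front (-x) of its origin to 44 mm behind; rims 12 mm high. Fully home against the back stop its origin is under the screw axis (press x = 0); it starts 55 to 100 mm short. Takes up to about 6 N to slide.
- tray_lip (a point): Top edge, middle of the outer face, of the tray's upright end plate: 90 mm wide, 6 mm thick, its top 60 mm above the table, standing 50 mm tall. The face looks along the tray's -x, away from the press, 130 mm in front of the tray's origin. Push here along +x.
- mould: Loose white round cheese mould with grey lid (follower), 80 mm across, 60 mm tall, 0.4 kg, standing in the tray between low rims, over the tray's origin. Origin under its centre. It stays upright in the tray.
- pad: White round pressure pad, 68 mm across, hanging on a spring (1.5 N/mm, up to 10 mm) under the spindle, above the mould's place; origin at the centre of its underside. It clears the mould by 5 mm or more at the start and bears on the lid when the screw is home.
- screw (a joint): Angle (rad) of the wing screw: 0 fully up, 9.4 at its springy stop (fully down; 10 N on a wing winds it about 0.35 rad past, and it comes back to 9.4-9.6). Grows clockwise seen from above; each turn lowers screw and pad by 10 mm. Starts between 0.3 and 3.8. Friction about 0.05 N m, so 1 to 3 N on a wing turns it, 25 N would strain it; it stays where left.
- wing_top (a point): On the screw axis at the top of the dark steel wing screw above the bridge; its x axis runs along the two wings (both alike). Hub 28 mm across; two opposite upright wings, each 9 mm thick, reaching 49 mm from the axis, from this height down to 30 mm below it. 189 mm above the table at joint value 0, 174 mm at the stop.
- jug: Bystander: clear plastic measuring jug with a handle, rim 110 mm across, 130 mm tall; origin under its centre
- spare_mould: Bystander: empty open white mould (cup), rim 80 mm across, 60 mm tall, standing beside the press; origin under its centre
- follower: Bystander: spare white follower disc 72 mm across with a small knob, 22 mm tall in all; origin under its centre
- brush: Bystander: hand brush lying on the table; origin under its middle
- bottle: Bystander: closed white bottle 60 mm across, 160 mm tall; origin under its centre
- spoon: Bystander: steel spoon lying on the table; origin under its middle
- spare_nut: Bystander: loose spare dark steel wing nut 62 mm across, 22 mm tall, lying on the table near the press (not part of the job); origin under its centre
There are look-alikes about, which are no part of the job. Leave any orange or purple look-alike of the mould alone.

How it is judged (in metres and radians):
On the way, in this order (a step that is already met when the one before it is completed fails the run):
1. the tray is fully home under the press (x of tray in the frame of press above -0.005 m and value of joint screw below 5 rad), for 0.2 s.
2. the wing screw is down at its stop (value of joint screw above 9.05 rad and x of tray in the frame of press above -0.005 m), for 0.2 s.
At the end, for the whole second after the job is handed in: The tray is home (within 5 mm of the back stop), the wing screw is within 0.35 rad (20 degrees) of its stop, the pad presses on the mould with more than 3 N, the mould is upright within 12 mm of the screw axis, and all is at rest (all of step 2 and contact force between pad and mould above 3 N and horizontal distance between mould and press below 0.012 m and angle between mould's own z axis and vertical below 0.08 rad and linear speed of tray below 0.01 m/s and angular speed of mould below 0.1 rad/s); the robot touches nothing.
It fails at once if the tray or the mould is lifted or tipped (height (world z) of tray above 0.02 m or height (world z) of mould above 0.026 m or angle between mould's own z axis and vertical above 0.25 rad).
It fails at once if the wing screw is forced (over 25 N on it) (contact force between the fingers and screw above 25 N).
It fails at once if the robot handles the mould (contact force between the fingers and mould above 1 N).
It fails at once if the screw is run down before the tray is home (value of joint screw above 5 rad and x of tray in the frame of press below -0.008 m).
It fails at once if a bystander is shifted by more than 30 mm or lifted (distance of any of jug, spare_mould, follower, brush, bottle, spoon, spare_nut from where it was at the start of the episode above 0.03 m).
It also fails if it takes over 64 s, if anything falls off the work surface, if the arm or the gripper's body presses on something with over 40 N, if the wrist force passes 120 N, or if a joint passes its speed limit or range.

## Working session

There is one attempt and no reset: what is moved stays moved. The work goes in short steps, Python scripts to look and compute and a tool call to move; the robot and the scene stay as the last step left them, time stands still between calls to the robot, and variables do not carry over. Pictures are saved under pics/ and viewed, and the job is handed in when it is done.

Besides the shell and the picture viewer there is one more tool, called as a command line: name --argument value ..., lists and objects as JSON in quotes. arm_command: Moves the arm, as the interface text tells. Its arguments: {"type":"object","properties":{"commands":{"type":"array"},"jaw":{"type":"number"}},"required":["commands"]}

```bash
ls; mkdir -p pics; cat > h.py <<'E'
import numpy as np, cv2
from bench import arm
from scipy.spatial.transform import Rotation as R
def snap(n,f):
    im=arm.get_image(n); cv2.imwrite('pics/'+f,im[:,:,::-1]); return im
def place(n,t):
    T=np.array(arm.camera_info(n)['world_from_camera'])
    return [(round(d['confidence'],2),np.round((T@np.r_[d['centre'],1])[:3],1)) for d in arm.place_of(n,t)]
def proj(n,p):
    c=arm.camera_info(n);T=np.linalg.inv(np.array(c['world_from_camera']));q=(T@np.r_[p,1])[:3]
    s=q[:2]/q[2];s=s*(1+c['k1']*(s@s));return (np.array(c['camera_matrix'])@np.r_[s,1])[:2]
def st():
    s=arm.read_state();print(s['clock'],np.round(s['position'],1),np.round(R.from_quat(s['ee_rot']).as_matrix(),3).tolist(),np.round(s['contact_force'],1),s['gripper_width'],np.round(s['joints'],3));return s
E
python3 - <<'E'
from h import *
st()
for n in ['scene','side','wrist']: snap(n,n+'0.png'); print(n)
for n in ['scene','side']:
    for t in ['press','tray','tray_lip','mould','wing_top','pad']: print(n,t,place(n,t))
print(arm.read_state()['clock'])
E
```

```text
pics
0.0 [222.2 583.6 230.2] [[0.934, -0.356, -0.001], [-0.356, -0.934, -0.002], [0.0, 0.002, -1.0]] [0.3 0.  0.1] 85.52754587435405 [ 1.466  0.386  0.007 -0.    -1.194 -0.259]
scene
side
wrist
scene press [(0.58, array([597.4,  57.5,   3.1])), (0.34, array([597.5,  59.9, 184.2]))]
scene tray [(0.66, array([586.5,  -6.4,  11.1]))]
scene tray_lip [(0.56, array([ 579.3, -139.5,   59.5])), (0.47, array([555.5, 471.8,  -0.8]))]
scene mould [(0.88, array([6.148e+02, 2.005e+02, 4.000e-01])), (0.72, array([414.6,   6.4,   0.7])), (0.6, array([591.5,  -5.2,  15.8]))]
scene wing_top [(0.71, array([601.2,  59.7, 185. ]))]
scene pad [(0.71, array([ 577.9, -138.7,   55.3])), (0.46, array([598.3,  56.9,  80. ])), (0.22, array([592.7,  -7.4,  13.3]))]
side press [(0.85, array([599.9,  61.8,   1.8]))]
side tray [(0.61, array([590.8, -11. ,  11.7])), (0.48, array([ 575.7, -139.5,   60.3]))]
side tray_lip [(0.87, array([ 573.6, -138. ,   59.7]))]
side mould [(0.97, array([622. , 200.8,   5.7])), (0.82, array([414.5,   2.9,  -1.3])), (0.75, array([589.3,  -8.4,  13.1])), (0.22, array([ 574.1, -140.1,   59. ]))]
side wing_top [(0.66, array([599.7,  60.5, 178. ]))]
side pad [(0.54, array([597.2,  59.4,  79.1]))]
0.75
```

View pics/scene0.png

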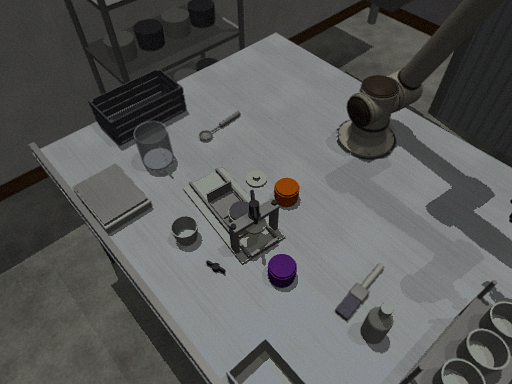

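View pics/side0.png

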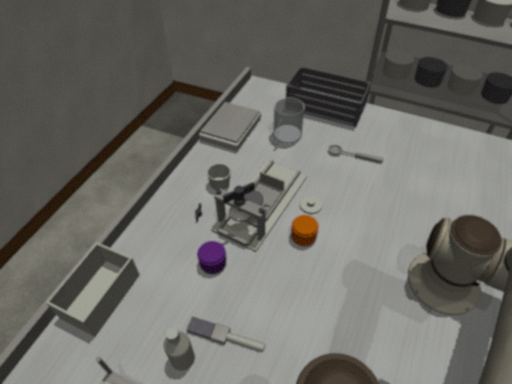

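View pics/wrist0.png

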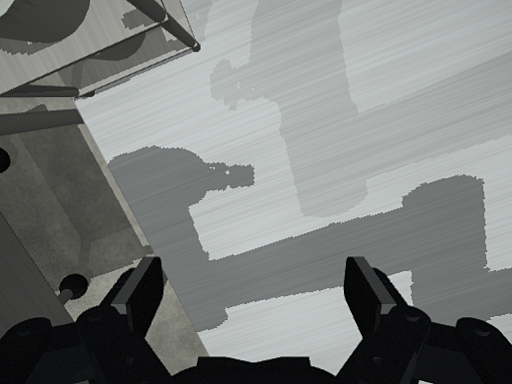

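Candidates for the mould are the white mould with grey lid in the tray (scene ≈(238,211)), orange (287,190), purple (282,268) and the open cup (184,230). For the screw they are the wing screw on the bridge (254,205) and the loose nut (216,267). For the lip it's the tray's end plate (≈(210,185)). By the description I choose the tray on the press base, and check it in a crop.

```bash
python3 - <<'E'
from h import *
a=cv2.imread('pics/scene0.png')[155:285,165:305];b=cv2.imread('pics/side0.png')[150:260,185:325]
a=cv2.resize(a,(400,371),interpolation=2);b=cv2.resize(b,(400,314),interpolation=2)
o=np.zeros((371,800,3),np.uint8);o[:,:400]=a;o[:314,400:]=b;cv2.imwrite('pics/crop0.png',o)
for p in [(577,-139,60),(599.5,60,182),(589,-8,72)]: print(proj('scene',p),proj('side',p))
E
```

```text
[217.46908174 186.03442494] [271.98554263 174.99666743]
[252.84900897 203.97761731] [237.24653601 188.67939069]
[241.04370198 210.73235412] [251.80065635 199.33934324]
```

View pics/crop0.png

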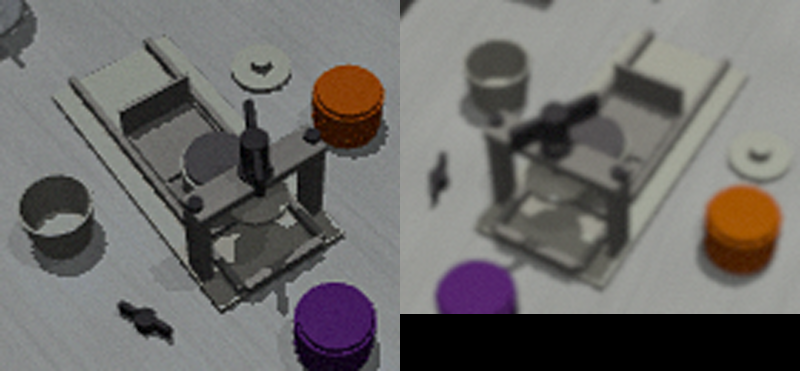

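arm_command --commands '[0,0,0,-7.3,0,0,0,-7.3,0.02,0.03,-0.005,0,0.025,0.035,-0.006,0,0.025,0.035,-0.006,0]' --jaw 0

```text
clock: 1.25
position: [281.3, 478.5, 246.2]
ee_rot: [0.999, -0.046, -0.0, 0.001]
contact_force: [1.1, 0.3, 1.7]
gripper_width: 12.3
```

arm_command --commands '[0.025,0.037,-0.006,0,0.025,0.037,-0.006,0,0.025,0.037,-0.006,0,0.025,0.037,-0.006,0,0.025,0.037,-0.006,0]'

```text
clock: 1.75
position: [391.8, 275.2, 278.7]
ee_rot: [0.999, -0.044, 0.001, 0.0]
contact_force: [0.7, -0.1, -0.0]
gripper_width: 0.1
```

arm_command --commands '[0.025,0.037,-0.006,0,0.025,0.037,-0.006,0,0.025,0.037,-0.006,0,0.025,0.037,-0.006,0,0.025,0.037,-0.006,0]'

```text
clock: 2.25
position: [502.7, 71.1, 312.5]
ee_rot: [0.999, -0.043, 0.003, -0.002]
contact_force: [0.5, 0.4, 0.5]
gripper_width: -0.2
```

arm_command --commands '[0.022,0.035,-0.006,0,0.022,0.035,-0.006,0,0.022,0.035,-0.006,0,0.022,0.035,-0.006,0,0,0,0,0]'

```text
clock: 2.75
position: [582.0, -87.5, 338.6]
ee_rot: [0.999, -0.046, 0.005, -0.002]
contact_force: [-0.3, -0.4, 0.2]
gripper_width: -0.4
```

```bash
python3 - <<'E'
from h import *
snap('wrist','w1.png'); st()
for t in ['press','tray','tray_lip','mould','wing_top']: print(t,place('wrist',t))
st()
E
```

```text
2.8 [581.1 -85.9 338.4] [[0.996, -0.091, 0.009], [-0.091, -0.996, 0.003], [0.008, -0.004, -1.0]] [ 0.4  0.6 -0.6] -0.22834220360155327 [ 0.127  0.263  0.097 -0.002 -1.396  1.353]
press [(0.73, array([592.7,  59.5,   2.5]))]
tray []
tray_lip [(0.95, array([ 573.3, -131.7,   59.4]))]
mould [(0.79, array([414.4,   7.1,  -3.2])), (0.56, array([586.3,  -2.1,  16.8]))]
wing_top [(0.76, array([590.3,  62.6, 181.5]))]
3.05 [579.9 -82.5 338.9] [[0.996, -0.085, 0.009], [-0.085, -0.996, 0.004], [0.009, -0.005, -1.0]] [ 0.1  0.3 -0.6] -0.23958315495024624 [ 0.134  0.26   0.094 -0.003 -1.396  1.353]
```

View pics/w1.png

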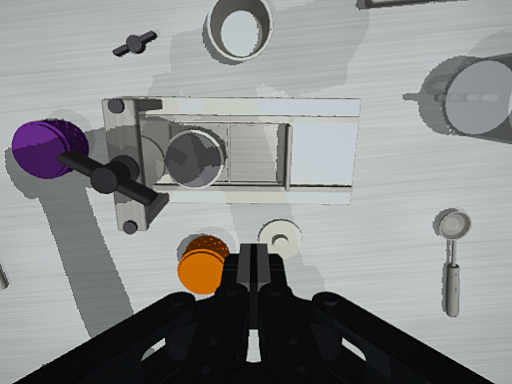

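```bash
cat >> h.py <<'E'
def ray(n,uv,z,info=None):
    c=info or arm.camera_info(n);K=np.array(c['camera_matrix']);T=np.array(c['world_from_camera'])
    d=(np.linalg.inv(K)@np.r_[uv,1])[:2];s=d.copy()
    for _ in range(20): s=d/(1+c['k1']*(s@s))
    v=T[:3,:3]@np.r_[s,1];o=T[:3,3];return o+v*(z-o[2])/v[2]
E
python3 - <<'E'
from h import *
import pickle
st();i=arm.camera_info('wrist');im=snap('wrist','w2.png')
pickle.dump(i,open('i2.pkl','wb'))
b=im[:,:,::-1]
cv2.imwrite('pics/w2a.png',cv2.resize(b[85:245,30:190],(640,640),interpolation=2)[:600])
cv2.imwrite('pics/w2b.png',cv2.resize(b[85:215,220:375],(775,650),interpolation=2)[:600])
print(place('wrist','wing_top'),place('wrist','tray_lip'));st()
E
```

```text
3.05 [579.9 -82.5 338.9] [[0.996, -0.085, 0.009], [-0.085, -0.996, 0.004], [0.009, -0.005, -1.0]] [ 0.1  0.3 -0.6] -0.23958315495024624 [ 0.134  0.26   0.094 -0.003 -1.396  1.353]
[(0.7, array([593.4,  60.5, 179.8]))] [(0.59, array([ 574.5, -133.7,   59.4]))]
3.2 [580.1 -82.6 339. ] [[0.996, -0.085, 0.009], [-0.085, -0.996, 0.004], [0.009, -0.005, -1.0]] [-0.2  0.   0.2] 0.3357555382887596 [ 0.133  0.26   0.094 -0.003 -1.396  1.353]
```

View pics/w2a.png

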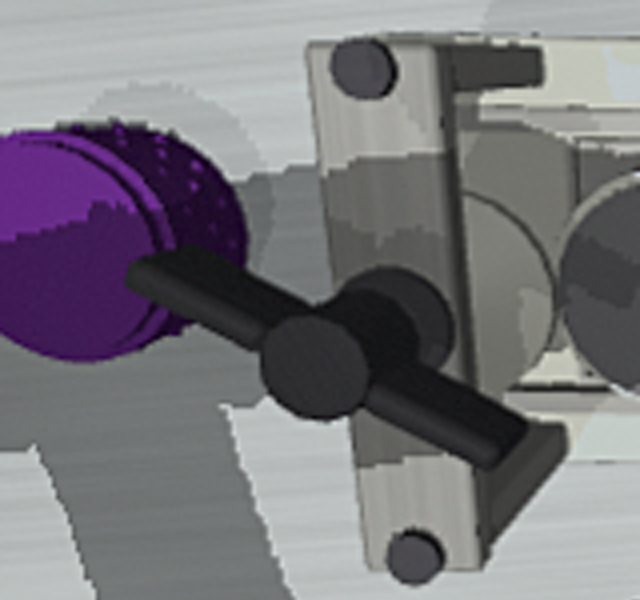

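View pics/w2b.png

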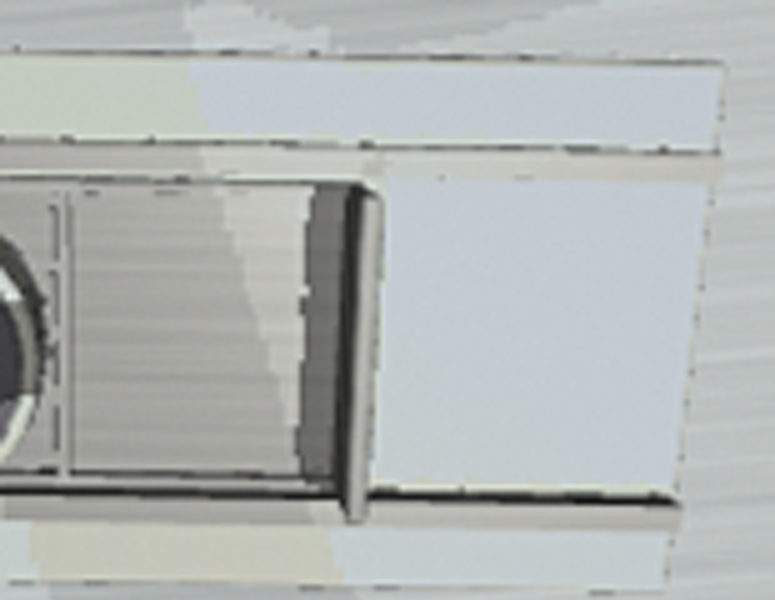

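```bash
python3 - <<'E'
from h import *
import pickle
i=pickle.load(open('i2.pkl','rb'))
A=lambda x,y:(30+x/4-.4,85+y/4-.4)
B=lambda x,y:(220+x/5-.4,85+y/5-.4)
f=lambda n,uv,z:(print(n,np.round(ray('wrist',uv,z,i),1)),ray('wrist',uv,z,i))[1]
for z in (180,184): f('hub',A(317,367),z)
f('bolt1',A(364,68),136);f('bolt2',A(414,556),136)
c=[f('br',A(*p),130) for p in [(306,44),(437,44),(370,568),(483,566)]];print(np.mean(c,0))
f('base1',B(724,63),10);f('base2',B(665,590),10)
f('lip1',B(383,200),60);f('lip2',B(367,520),60)
f('wl',A(143,268),182);f('wr',A(503,458),182)
E
```

```text
hub [596.3  58.3 180. ]
hub [597.1  56.3 184. ]
bolt1 [665.9  49.7 136. ]
bolt2 [528.6  64.2 136. ]
br [673.4  66.3 130. ]
br [670.4  31.5 130. ]
br [523.6  80.9 130. ]
br [521.4  46.8 130. ]
[597.19113036  56.36272281 130.        ]
base1 [ 645.3 -246.9   10. ]
base2 [ 487.8 -231.6   10. ]
lip1 [ 619.8 -142.3   60. ]
lip2 [ 533.3 -134.    60. ]
wl [624.2  93.4 182. ]
wr [569.8  16.  182. ]
```

arm_command --commands '[0,0.024,0.03,-1,0,0.024,0.03,0,0,0.024,0.03,0,0,0.022,0.03,0,0,0,0.03,0]' --jaw 0

```text
clock: 3.7
position: [579.6, -174.9, 191.7]
ee_rot: [0.999, -0.029, 0.013, -0.002]
contact_force: [1.0, -0.1, -0.7]
gripper_width: -0.0
```

arm_command --commands '[0,0,0.03,0,0,0,0.03,0,0,0,0.025,0,0,0,0.01,0,0,0,0,0]'

```text
clock: 4.2
position: [579.5, -172.8, 89.8]
ee_rot: [1.0, -0.028, 0.01, -0.002]
contact_force: [0.3, 0.3, 0.7]
gripper_width: -0.3
```

```bash
python3 - <<'E'
from h import *
st(); snap('scene','s3.png');im=snap('wrist','w3.png');st()
E
```

```text
4.2 [ 579.5 -172.8   89.8] [[0.998, -0.055, 0.02], [-0.055, -0.998, 0.004], [0.02, -0.005, -1.0]] [0.3 0.3 0.7] -0.26801347707589745 [-0.024  0.475 -0.235 -0.005 -0.841  1.544]
4.3 [ 580.7 -173.    91.8] [[0.998, -0.055, 0.024], [-0.055, -0.998, 0.003], [0.024, -0.004, -1.0]] [ 0.3 -0.1  0.5] -0.08456075249190644 [-0.025  0.473 -0.233 -0.005 -0.841  1.544]
```

View pics/w3.png

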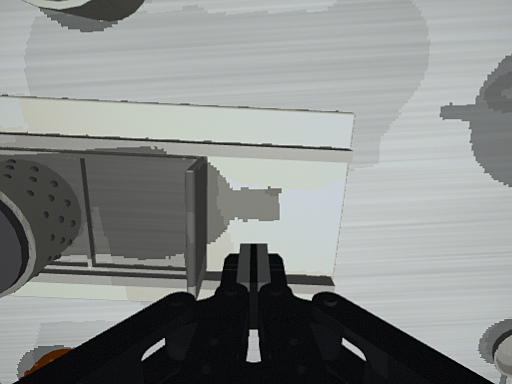

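arm_command --commands '[-0.004,0,0.015,2.6,-0.004,0,0.015,0,0,0,0.015,0,0,0,0.01,0,0,0,0,0]'

```text
clock: 4.8
position: [581.6, -172.3, 45.2]
ee_rot: [0.999, -0.05, 0.022, -0.002]
contact_force: [0.1, 0.1, 0.1]
gripper_width: -0.2
```

```bash
python3 - <<'E'
from h import *
st()
E
```

```text
4.8 [ 581.6 -172.3   45.2] [[0.994, -0.099, 0.044], [-0.099, -0.995, 0.001], [0.043, -0.005, -0.999]] [0.1 0.1 0.1] -0.16393195088021098 [-0.022  0.525 -0.289 -0.003 -0.713  1.496]
```

arm_command --commands '[-0.002,-0.005,0.003,0,-0.002,-0.005,0.002,0,0,-0.005,0.001,0,0,-0.005,0,0,0,-0.005,0,0]'

```text
clock: 5.3
position: [582.3, -145.9, 42.2]
ee_rot: [0.998, -0.049, 0.025, -0.001]
contact_force: [-0.9, -4.2, -1.3]
gripper_width: 0.1
```

arm_command --commands '[0,-0.008,0,0,0,-0.008,0,0,0,-0.008,0,0,0,-0.008,0,0,0,-0.008,0,0]'

```text
clock: 5.8
position: [585.6, -104.4, 42.2]
ee_rot: [0.998, -0.05, 0.024, -0.0]
contact_force: [-1.0, -3.9, -0.9]
gripper_width: 0.0
```

arm_command --commands '[0,-0.004,0,0,0,-0.003,0,0,0,-0.003,0,0,0,-0.003,0,0,0,-0.003,0,0]'

```text
clock: 6.3
position: [587.0, -86.4, 42.2]
ee_rot: [0.999, -0.049, 0.023, 0.0]
contact_force: [-0.5, -3.5, -0.2]
gripper_width: -0.4
```

arm_command --commands '[0,-0.003,0,0,0,-0.003,0,0,0,-0.003,0,0,0,-0.003,0,0,0,-0.003,0,0]'

```text
clock: 6.8
position: [586.0, -83.6, 43.3]
ee_rot: [0.999, -0.05, 0.019, 0.008]
contact_force: [0.6, -16.5, -1.1]
gripper_width: 0.0
```

arm_command --commands '[0,-0.002,0,0,0,0,0,0,0,0.008,0,0,0,0.015,0,0,0,0.02,0,0]'

```text
clock: 7.3
position: [583.1, -125.9, 44.4]
ee_rot: [0.999, -0.049, 0.021, 0.008]
contact_force: [0.2, 0.2, 0.4]
gripper_width: -0.2
```

arm_command --commands '[0,0.02,-0.03,0,0,0,-0.04,0,0,0,-0.04,0,0,0,-0.04,0,0,0,-0.04,0]'

```text
clock: 7.8
position: [569.6, -147.0, 234.4]
ee_rot: [0.999, -0.051, 0.014, 0.006]
contact_force: [0.5, -0.5, 0.1]
gripper_width: -0.0
```

arm_command --commands '[0,0,-0.04,0,0,0,-0.04,0,0,0,-0.03,0,0,0,-0.02,0,0,0,0,0]'

```text
clock: 8.3
position: [566.3, -147.0, 379.7]
ee_rot: [0.998, -0.051, 0.024, 0.004]
contact_force: [0.0, 0.5, -0.5]
gripper_width: 0.3
```

```bash
python3 - <<'E'
from h import *
import pickle
st();i=arm.camera_info('wrist');im=snap('wrist','w4.png')
pickle.dump(i,open('i4.pkl','wb'))
snap('scene','s4.png')
print(place('wrist','wing_top'),place('wrist','tray_lip'),place('wrist','mould'),place('scene','tray'),place('scene','tray_lip'));st()
E
```

```text
8.3 [ 566.3 -147.   379.7] [[0.994, -0.102, 0.048], [-0.101, -0.995, -0.011], [0.049, 0.006, -0.999]] [ 0.   0.5 -0.5] 0.2841689174100542 [ 0.029  0.227  0.142  0.012 -1.438  1.438]
[(0.95, array([591.3,  60. , 178.6]))] [(0.55, array([573.9, -68.6,  52.6])), (0.32, array([743. ,  61.6,  -9.8]))] [(0.75, array([588. ,  60.6,  14.3])), (0.64, array([ 354.9, -402.4,   -2.5])), (0.63, array([611.5, 200.5,  -8.1]))] [(0.77, array([593.7,  57.5,   9.8]))] [(0.76, array([582.3, -71.8,  58.7]))]
8.65 [ 565.  -146.5  373.8] [[0.994, -0.102, 0.037], [-0.102, -0.995, -0.011], [0.038, 0.007, -0.999]] [-0.1  0.4 -1. ] -0.051124589015286714 [ 0.03   0.231  0.134  0.012 -1.437  1.438]
```

View pics/w4.png

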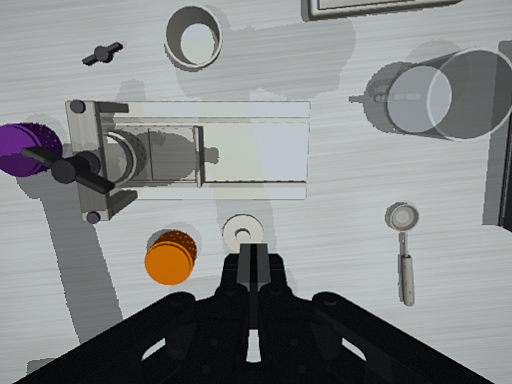

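The lip is now at ≈(582,-72), against (584,-71) expected for home, and the push met the back stop at 16 N. Next is the screw: its axis is ≈(597,58) and its wings lie along 55°/235°.

arm_command --commands '[0.003,-0.014,0.028,0,0.003,-0.014,0.028,0,0.003,-0.014,0.028,0,0.003,-0.014,0.028,0,0.003,-0.014,0.028,0]'

```text
clock: 9.15
position: [594.4, -79.8, 231.0]
ee_rot: [0.998, -0.052, 0.021, 0.005]
contact_force: [-0.1, 0.2, 0.6]
gripper_width: -0.1
```

arm_command --commands '[0.003,-0.014,0.028,0,0.003,-0.014,0.028,0,0.003,-0.01,0.015,0,0,0,0.005,0,0,0,0,0]'

```text
clock: 9.65
position: [606.5, -41.5, 142.9]
ee_rot: [0.999, -0.051, 0.013, 0.006]
contact_force: [0.3, -0.7, 0.1]
gripper_width: -0.2
```

```bash
python3 - <<'E'
from h import *
st()
E
```

```text
9.65 [606.5 -41.5 142.9] [[0.994, -0.102, 0.025], [-0.102, -0.995, -0.014], [0.027, 0.011, -1.0]] [ 0.3 -0.7  0.1] -0.2434364029780296 [ 0.207  0.418 -0.187  0.024 -0.945  1.248]
```

arm_command --commands '[-0.001,-0.013,-0.003,0,-0.001,-0.013,-0.002,0,-0.001,-0.013,0,0,-0.001,-0.012,0,0,0,0,0,0]'

```text
clock: 10.15
position: [609.3, 13.5, 151.8]
ee_rot: [0.999, -0.051, 0.017, 0.006]
contact_force: [-0.2, -0.6, 0.1]
gripper_width: 0.1
```

```bash
python3 - <<'E'
from h import *
st();snap('scene','s5.png');im=snap('wrist','w5.png');snap('side','d5.png');print(place('side','wing_top'))
a=cv2.imread('pics/scene0.png')
a=cv2.imread('pics/s5.png')[155:285,165:305];b=cv2.imread('pics/d5.png')[150:260,185:325]
a=cv2.resize(a,(400,371),interpolation=2);b=cv2.resize(b,(400,314),interpolation=2)
o=np.zeros((371,800,3),np.uint8);o[:,:400]=a;o[:314,400:]=b;cv2.imwrite('pics/crop5.png',o)
st()
E
```

```text
10.15 [609.3  13.5 151.8] [[0.994, -0.103, 0.033], [-0.102, -0.995, -0.013], [0.034, 0.009, -0.999]] [-0.2 -0.6  0.1] 0.1344112911753455 [ 0.298  0.408 -0.178  0.027 -0.957  1.154]
[(0.78, array([598.9,  60.6, 180.3]))]
10.35 [608.8  11.5 151.1] [[0.994, -0.105, 0.031], [-0.105, -0.994, -0.013], [0.032, 0.01, -0.999]] [-0.3  0.1  0.6] -0.10081039885198889 [ 0.295  0.409 -0.179  0.027 -0.957  1.155]
```

View pics/w5.png

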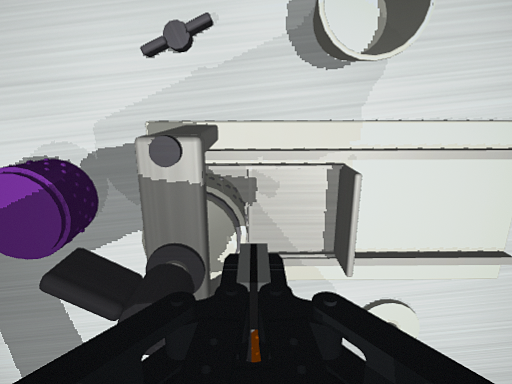

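View pics/crop5.png

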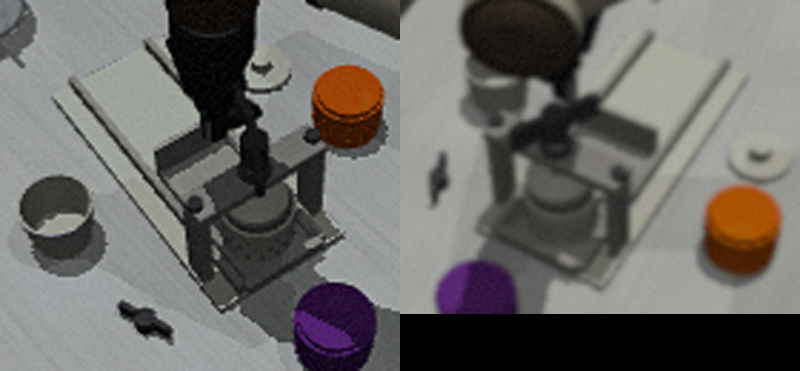

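```bash
cat > plan.py <<'E'
from h import *
import sys
step=float(sys.argv[1]); n=int(sys.argv[2]) if len(sys.argv)>2 else 5
C=np.array([597,58.]);Rr=39
s=st();p=np.array(s['position']);M=R.from_quat(s['ee_rot']).as_matrix()
v=p[:2]-C;phi=np.degrees(np.arctan2(v[1],v[0]));print('phi',phi,'r',np.hypot(*v))
q=p.copy()
for k in range(n):
    a=np.radians(phi-step*(k+1));t=np.r_[C+Rr*np.array([np.cos(a),np.sin(a)]),148]
    print(np.round(M.T@(t-q)/1000,3)); q=t
E
python3 plan.py 12
```

```text
10.35 [608.8  11.5 151.1] [[0.994, -0.105, 0.031], [-0.105, -0.994, -0.013], [0.032, 0.01, -0.999]] [-0.3  0.1  0.6] -0.10081039885198889 [ 0.295  0.409 -0.179  0.027 -0.957  1.155]
phi -75.7367383911622 r 47.99900064581174
[-0.011 -0.006  0.003]
[-0.008  0.    -0.   ]
[-0.008 -0.001 -0.   ]
[-0.008 -0.003 -0.   ]
[-0.007 -0.005 -0.   ]
```

arm_command --commands '[-0.01,-0.007,0.003,0,-0.008,0,0,0,-0.008,-0.001,0,0,-0.008,-0.003,0,0,-0.007,-0.005,0,0]'

```text
clock: 10.85
position: [567.9, 31.2, 146.3]
ee_rot: [0.998, -0.054, 0.017, 0.006]
contact_force: [1.2, -1.6, 0.4]
gripper_width: 0.2
```

```bash
python3 plan.py 15
```

```text
10.85 [567.9  31.2 146.3] [[0.994, -0.108, 0.034], [-0.108, -0.994, -0.014], [0.035, 0.01, -0.999]] [ 1.2 -1.6  0.4] 0.21723158459126027 [ 0.353  0.351 -0.288  0.031 -0.906  1.091]
phi -137.2883484758298 r 39.54614737793249
[-0.006 -0.008 -0.002]
[-0.005 -0.009 -0.   ]
[-0.002 -0.01  -0.   ]
[ 0.001 -0.01  -0.   ]
[ 0.003 -0.01   0.   ]
```

arm_command --commands '[-0.006,-0.008,-0.002,0,-0.005,-0.009,0,0,-0.002,-0.01,0,0,0.001,-0.01,0,0,0.003,-0.01,0,0]'

```text
clock: 11.35
position: [560.1, 81.8, 147.6]
ee_rot: [0.998, -0.054, 0.015, 0.007]
contact_force: [-0.2, -1.6, -0.5]
gripper_width: -0.3
```

```bash
python3 plan.py 15
```

```text
11.35 [560.1  81.8 147.6] [[0.994, -0.108, 0.029], [-0.108, -0.994, -0.015], [0.031, 0.012, -0.999]] [-0.2 -1.6 -0.5] -0.2664039555063157 [ 0.446  0.348 -0.289  0.034 -0.914  0.997]
phi 147.19019087992012 r 43.84974237934333
[ 0.01  -0.006 -0.   ]
[ 0.008 -0.007  0.   ]
[ 0.009 -0.004  0.   ]
[ 0.01  -0.002  0.   ]
[0.01  0.001 0.   ]
```

arm_command --commands '[0.01,-0.006,0,0,0.009,-0.006,0,0,0.009,-0.004,0,0,0.01,-0.001,0,0,0.01,0.002,0,0]'

```text
clock: 11.85
position: [611.7, 94.8, 146.5]
ee_rot: [0.998, -0.053, 0.012, 0.008]
contact_force: [-2.4, 1.2, 0.6]
gripper_width: -0.2
```

```bash
python3 plan.py 15
```

```text
11.85 [611.7  94.8 146.5] [[0.994, -0.106, 0.023], [-0.106, -0.994, -0.016], [0.024, 0.014, -1.0]] [-2.4  1.2  0.6] -0.19772430802786478 [ 0.427  0.434 -0.15   0.029 -0.972  1.021]
phi 68.25695070803638 r 39.64623902239223
[ 0.009  0.005 -0.001]
[0.008 0.006 0.   ]
[0.006 0.008 0.   ]
[0.004 0.009 0.   ]
[0.001 0.01  0.   ]
```

arm_command --commands '[0.009,0.005,-0.001,0,0.008,0.006,0,0,0.006,0.008,0,0,0.004,0.009,0,0,0.001,0.01,0,0]'

```text
clock: 12.35
position: [641.1, 51.7, 148.9]
ee_rot: [0.998, -0.054, 0.014, 0.006]
contact_force: [-0.2, 2.8, 0.0]
gripper_width: -0.0
```

```bash
python3 plan.py 10; python3 - <<'E'
from h import *
snap('scene','s6.png');snap('side','d6.png');print(place('side','wing_top'),place('scene','wing_top'))
a=cv2.imread('pics/s6.png')[155:285,165:305];b=cv2.imread('pics/d6.png')[150:260,185:325]
a=cv2.resize(a,(400,371),interpolation=2);b=cv2.resize(b,(400,314),interpolation=2)
o=np.zeros((371,800,3),np.uint8);o[:,:400]=a;o[:314,400:]=b;cv2.imwrite('pics/crop6.png',o)
st()
E
```

```text
12.35 [641.1  51.7 148.9] [[0.994, -0.107, 0.028], [-0.107, -0.994, -0.014], [0.029, 0.01, -1.0]] [-0.2  2.8  0. ] -0.03452019060789921 [ 0.342  0.467 -0.088  0.026 -0.994  1.108]
phi -8.166325630753517 r 44.535003465673384
[-0.006  0.007  0.001]
[-0.002  0.007  0.   ]
[-0.003  0.006 -0.   ]
[-0.004  0.005 -0.   ]
[-0.005  0.005 -0.   ]
[(0.61, array([599.1,  59.8, 170.8]))] [(0.68, array([601. ,  63. , 174.6]))]
12.55 [640.1  51.7 149. ] [[0.994, -0.108, 0.026], [-0.107, -0.994, -0.014], [0.028, 0.012, -1.0]] [ 0.3  0.8 -0.1] 0.04952886634474616 [ 0.343  0.466 -0.09   0.027 -0.995  1.106]
```

View pics/crop6.png

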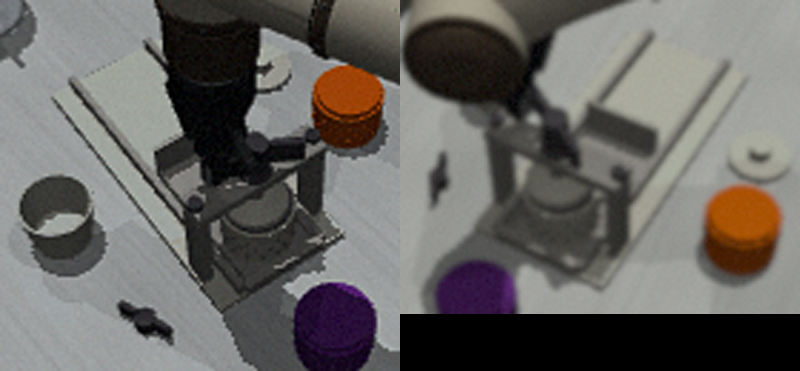

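arm_command --commands '[-0.005,0.007,0,0,-0.002,0.007,0,0,-0.003,0.006,0,0,-0.004,0.006,0,0,-0.005,0.005,0,0]'

```text
clock: 13.05
position: [617.5, 22.5, 149.8]
ee_rot: [0.998, -0.052, 0.016, 0.006]
contact_force: [2.0, 1.9, 0.6]
gripper_width: -0.1
```

```bash
python3 plan.py 8
```

```text
13.05 [617.5  22.5 149.8] [[0.994, -0.105, 0.031], [-0.105, -0.994, -0.013], [0.032, 0.01, -0.999]] [2.  1.9 0.6] -0.12414016566940447 [ 0.309  0.424 -0.157  0.027 -0.964  1.142]
phi -60.02329611224987 r 41.014401414034
[-0.006  0.001  0.002]
[-0.005  0.002 -0.   ]
[-0.005  0.001 -0.   ]
[-0.005  0.001 -0.   ]
[-0.005  0.    -0.   ]
```

arm_command --commands '[-0.006,0.001,0.001,0,-0.005,0.002,0,0,-0.005,0.001,0,0,-0.005,0,0,0,-0.005,0,0,0]'

```text
clock: 13.55
position: [594.5, 21.5, 149.7]
ee_rot: [0.998, -0.052, 0.023, 0.004]
contact_force: [8.3, 1.0, -3.6]
gripper_width: -0.0
```

```bash
python3 plan.py 6;python3 - <<'E'
from h import *
print(place('side','wing_top'),place('scene','wing_top'))
E
```

```text
13.55 [594.5  21.5 149.7] [[0.993, -0.104, 0.046], [-0.104, -0.995, -0.01], [0.047, 0.006, -0.999]] [ 8.3  1.  -3.6] -0.021989324359158208 [ 0.321  0.382 -0.228  0.031 -0.92   1.128]
phi -93.87399237168376 r 36.63051216182022
[-0.004  0.002  0.002]
[-0.004 -0.    -0.   ]
[-0.004 -0.001 -0.   ]
[-0.004 -0.001 -0.   ]
[-0.004 -0.002 -0.   ]
[(0.61, array([599.1,  59.8, 170.8]))] [(0.68, array([601. ,  63. , 174.6]))]
```

arm_command --commands '[-0.003,0,0,0,-0.002,0,0,0,0,0,0,0,0,0,0,0,0,0,0,0]'

```text
clock: 14.15
position: [594.2, 21.5, 150.1]
ee_rot: [0.998, -0.051, 0.03, 0.004]
contact_force: [5.2, -1.3, -1.6]
gripper_width: -0.2
```

```bash
python3 plan.py 6
```

```text
14.15 [594.2  21.5 150.1] [[0.993, -0.102, 0.058], [-0.101, -0.995, -0.012], [0.059, 0.006, -0.998]] [ 5.2 -1.3 -1.6] -0.194017477348058 [ 0.324  0.375 -0.241  0.038 -0.903  1.123]
phi -94.43153746393858 r 36.64140769844179
[-0.004  0.002  0.002]
[-0.004 -0.001 -0.   ]
[-0.004 -0.001 -0.   ]
[-0.004 -0.001 -0.   ]
[-0.004 -0.002 -0.   ]
```

arm_command --commands '[0.005,0,0,0,0.01,0.004,0,0,0.01,0.01,0,0,0.003,0.025,0,0,0,0.03,0,0]'

```text
clock: 14.65
position: [613.9, -51.2, 150.8]
ee_rot: [0.999, -0.048, 0.024, 0.005]
contact_force: [-0.1, -0.5, 0.0]
gripper_width: 0.2
```

arm_command --commands '[0,0.03,-0.01,0,0,0.03,-0.03,0,0,0.03,-0.04,0,0,0.02,-0.04,0,0,0,-0.04,0]'

```text
clock: 15.15
position: [590.0, -169.0, 306.6]
ee_rot: [0.999, -0.052, 0.01, 0.005]
contact_force: [1.2, -0.6, -0.0]
gripper_width: 0.2
```

arm_command --commands '[0,0,-0.03,0,0,0,-0.02,0,0,0,0,0,0,0,0,0,0,0,0,0]'

```text
clock: 15.65
position: [588.2, -173.5, 364.1]
ee_rot: [0.998, -0.054, 0.012, 0.004]
contact_force: [-0.1, -0.3, 0.7]
gripper_width: -0.4
```

```bash
python3 - <<'E'
from h import *
import pickle
st();i=arm.camera_info('wrist');snap('wrist','w7.png');snap('scene','s7.png');snap('side','d7.png');pickle.dump(i,open('i7.pkl','wb'))
for n in ['scene','side','wrist']: print(place(n,'wing_top'),place(n,'pad'))
a=cv2.imread('pics/s7.png')[155:285,165:305];b=cv2.imread('pics/d7.png')[150:260,185:325]
a=cv2.resize(a,(400,371),interpolation=2);b=cv2.resize(b,(400,314),interpolation=2)
o=np.zeros((371,800,3),np.uint8);o[:,:400]=a;o[:314,400:]=b;cv2.imwrite('pics/crop7.png',o)
st()
E
```

```text
15.65 [ 588.2 -173.5  364.1] [[0.994, -0.109, 0.023], [-0.109, -0.994, -0.009], [0.024, 0.007, -1.0]] [-0.1 -0.3  0.7] -0.37730327960123683 [-0.019  0.295  0.199  0.009 -1.451  1.48 ]
[(0.71, array([597.5,  59.5,  15.6])), (0.65, array([600.5,  62.2, 173.2]))] [(0.64, array([599.9,  55.6,  77.6])), (0.57, array([592.9,  59.2,  14.4]))]
[(0.59, array([597.8,  59.4, 170.4]))] [(0.43, array([ 434.7, -120. ,    1.4]))]
[(0.78, array([590. ,  57.1, 171.9]))] [(0.87, array([596.6,  57.7,  71.1])), (0.48, array([747. ,  60.3,  -3.8]))]
16.1 [ 588.6 -173.2  364.9] [[0.994, -0.108, 0.025], [-0.108, -0.994, -0.01], [0.026, 0.007, -1.0]] [-0.5 -0.1 -0.4] -0.053781928089960226 [-0.018  0.295  0.199  0.009 -1.45   1.479]
```

View pics/crop7.png

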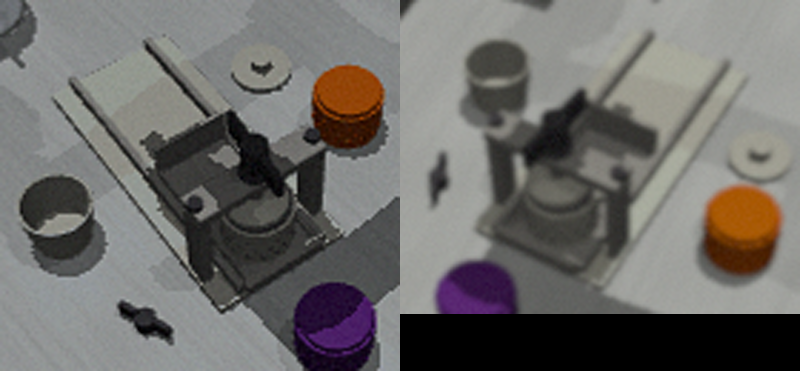

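View pics/w7.png

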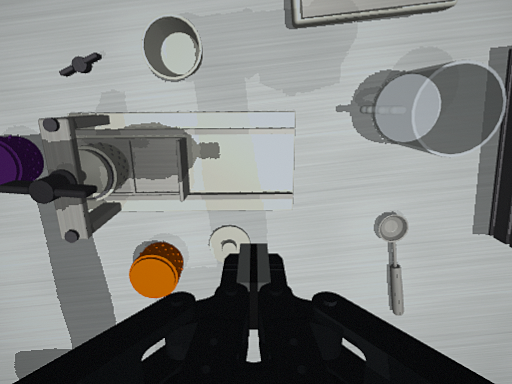

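```bash
python3 - <<'E'
from h import *
b=cv2.imread('pics/w7.png')
cv2.imwrite('pics/w7a.png',cv2.resize(b[110:250,0:200],(800,560),interpolation=2))
E
```

```text
(no output)
```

View pics/w7a.png

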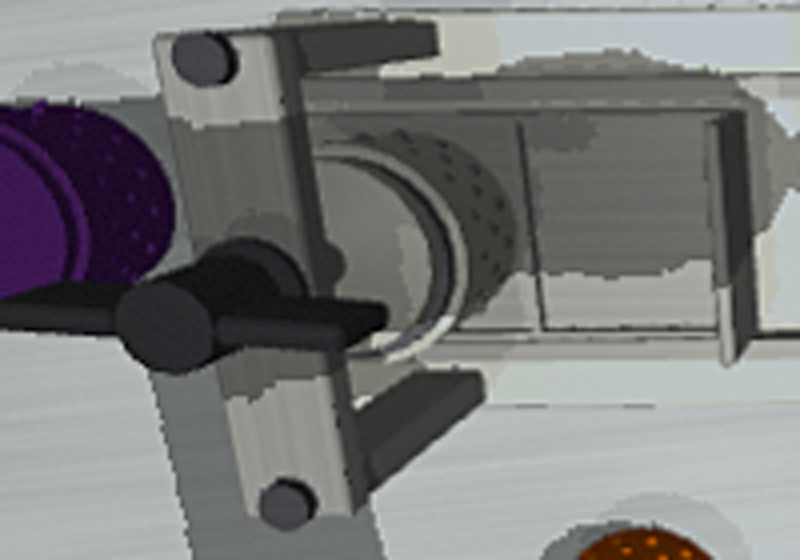

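```bash
python3 - <<'E'
from h import *
import pickle
i=pickle.load(open('i7.pkl','rb'))
A=lambda x,y:(x/4-.4,110+y/4-.4)
a=ray('wrist',A(165,325),174,i);b=ray('wrist',A(357,330),174,i);print(a,b,np.degrees(np.arctan2(*(a-b)[[1,0]])),np.linalg.norm(a-b))
st()
E
```

```text
[597.50830944  56.79013592 174.        ] [590.27376996   5.07574528 174.        ] 82.03633921631065 52.21797354128178
16.1 [ 588.6 -173.2  364.9] [[0.994, -0.108, 0.025], [-0.108, -0.994, -0.01], [0.026, 0.007, -1.0]] [-0.5 -0.1 -0.4] -0.053781928089960226 [-0.018  0.295  0.199  0.009 -1.45   1.479]
```

```bash
python3 - <<'E'
from h import *
print(place('scene','tray_lip'),place('scene','tray'))
print(arm.job_done())
E
```

```text
[(0.68, array([586.7, -71.1,  60. ])), (0.2, array([557.7, 471.2,  -1.1]))] [(0.87, array([590. ,  57.8,   8.1]))]
the job is handed in; nothing more can be done
None
```

The tray is home under the press and the wing screw is at its stop. I have handed the job in. It took about 16 s of the 64 s, and no verdict was reported.

**Tray:** I pushed the end plate with closed fingertips until it met the back stop, where the force rose to 16.5 N. The last check put the lip at y ≈ -71 mm, against about -71 mm expected when home.

**Screw:** I swept a fingertip around the axis with 2–3 N on a wing, turning it clockwise until the force rose to about 8 N and it stopped turning. When I let go it sprang back about 0.3 rad, which is how the springy stop should behave. It ended about 5.8 rad on from where it started.

**Last checks:**
- **Wing top:** the three cameras put it at 170–173 mm, against 174 mm nominal. They also read low before I started, so this fits.
- **Pad:** it shows inside the rim of the mould's lid in the wrist picture. Two of the three cameras put it at 71 and 78 mm high. The side camera missed it and reported something else. I could not measure the pad's force directly.
- **Bystanders:** the ones I could see in the last pictures look unmoved. I did not measure their positions, and I did not check the brush or the bottle.
- **Arm:** it finished about 365 mm above the table, in front of the press and touching nothing.

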